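Put the jar away in the revolving spice rack and index it

TASK

Put the spice jar standing on the washer into the empty cup at the loading place of the revolving spice rack (the cup at its front, over the block with the brass stud), feeling for the cup and pressing the jar gently, never hard, until it stands fully home on the cup's floor, and let go of it. Then turn the rack one click clockwise, seen from above, so that the next empty cup comes to the loading place, and leave it at rest in that click. Leave everything else standing where it is.

Things in the scene. Friction and masses are not known exactly. Their poses are not given: they have to be found in the camera images.
- jar: the loose spice jar: upright glass cylinder with a dark screw cap, 41 mm in diameter (radius 20.4) and 105 mm high, the cap being its top 21 mm; 80 to 160 g; origin at the centre of its underside, z up
- rack: fixed base of the revolving spice rack: dark wooden foot 190 mm across. Origin on the vertical turning axis at the work surface; its -x axis points to the loading place. On it turns the carousel, whose angle is NOT reported: a light wooden disc 232 mm across, top 36 mm up, with six wooden cups, their axes 86 mm from the turning axis and 60 degrees apart
- load_place (a point): point fixed to the base, 86 mm from the axis towards -x and 36 mm up (cup floor height): where the loading cup's centre stands if the carousel is in the middle of its play. In truth the cup is up to about 11 mm to one side of it or the other along the circle. This cup and the two to its right, seen from the loading side, are empty; the other three hold jars like the loose one (tops 141 mm up)
- cup_rim (a point): point fixed to the base, 34 mm straight above load_place, at the height of the cups' rims (70 mm up). A cup's bore is 42.8 mm wide, its wall 4 mm, square edged, floor rigid. A bowed leaf spring on the axis side of the bore, from 4 mm below the rim, bulges 4.5 mm in 20 mm below the rim: the jar has to be pushed past it (a few newtons) and is held by its rubbing
- grip_bar (a point): point fixed to the base, on the turning axis 165 mm up: middle of the dark wooden grip bar on the carousel's central post. The bar is 44 mm long, 20 mm thick and reaches from 150 to 180 mm up; it turns with the carousel and at the start its length points to the loading cup
- click_block (a point): point on the base, outer end of the dark block with a brass stud that sticks out under the loading place, 126 mm from the axis, 20 mm up. In it a sprung ball gives a click every 60 degrees. At a click the carousel has about 7 degrees of play either way and stays where left (drag 0.05 N m); beyond, the ball resists (0.4 N m at first, then less) until, 30 degrees on, it tips over into the next click
- next_place (a point): point fixed to the base, like load_place but one click (60 degrees) on, clockwise seen from above: where the loaded jar must end
- shaker: bystander: salt shaker, 44 mm wide, 90 mm high, rounded grey top, origin under its centre
- sauce_jar: bystander: wide glass jar with a yellow lid, 71 mm wide, 110 mm high, origin under its centre
- tin: bystander: low tin, 86 mm wide, 40 mm high, origin under its centre
- garlic: bystander: bulb of garlic, 53 mm
- matches: bystander: closed match box lying flat, 65 x 110 x 25 mm

How it is judged:
By the outcome, as a careful person would: the job done as asked, in the order asked, and still so for the second after the job is handed in, with the robot touching nothing.
It also fails if it takes over 67 s, if anything falls off the work surface, if the arm or the gripper's body presses on something with over 40 N, if the wrist force passes 120 N, or if a joint passes its speed limit or range.

ROBOT

A 6-joint arm with a two-finger parallel gripper is mounted at the origin on a cart in front of the work surface, level with it; the furniture and walls round the work are solid. World frame = base frame: x ahead of the robot, y to its left, z up, the work surface at z = 0. Lengths are in m, angles in rad, forces in N, time in s.
With the tool pointing down it reaches from about 0.3 to 0.85 m from the base axis. Payload 4.2 kg.
Tool frame: the origin (TCP) lies on the mounting face of the last link; the fingertips stand arm.nose_length ahead of it and the grasp point (between the pads) lies 172 mm ahead of it (arm.nose_length is the distance from the TCP to the fingertips, in m); z points along the fingers, y is the line along which they close (so a half turn about z gives the same grasp; the last joint's range is limited). The gripper opens to 91 mm and grips with 3 to 60 N. Pads are 32 mm wide; open, the fingers measure 118 mm over their backs; the gripper's body (76 mm by 178 mm) begins 60 mm behind the grasp point.
Start: joints at [-1.283, 0.32, 1.565, -0, 1.257, -0.02], TCP at [0.174, -0.548, 0.405] pointing down, gripper open.
Joint ranges: [-3.11, 3.11], [-0.84, 2.01], [0.21, 2.61], [-1.34, 4.49], [0.05, 2.63], [-2.56, 2.56]. Speed limits (rad/s): [2.57, 2.57, 3.14, 3.14, 3.14, 3.14].

INTERFACE

Orientations are given as a unit quaternion [w, x, y, z].
In Python, from workcell import arm gives the robot as it stands.
- The arm moves only by the tool carry_out, never from a script. Its argument "rows" is a list of rows, each a list of 7 numbers: the shift along the world's x, y, z in mm, then the turn, a rotation vector about the world's x, y, z in degrees, then the opening, from 0 (shut) to 1 (fully open). A call has 1 to 5 rows; each row shifts and turns the commanded pose from where the row before left it; what a row does not reach is not made up. A row lasts 1/10 s, in which the tool goes at most 50 mm and 8.59 degrees, less where a joint would pass 70% of its speed; a pose out of reach is approached as far as the arm can. A call is refused whole if a number of a shift passes 50 or a number of a turn 8.59, either way. A call with a gripper value outside its range is refused whole. The fingers move at their own pace and stop on an object; the grip force is fixed at half the most. Time passes only in rows, so rows that do not move let the fingers close. It gives the time, the measured TCP pose, the force, the opening and the grip force at its end, in the units of the state.
- arm.get_obs(): the state, without advancing time (a new reading comes with each control period).
- arm.snapshot(name): name is "side" or "top" or "wrist"; returns the picture (384x512x3 uint8, red, green, blue); there is no depth.
- arm.calibration(name): a dict with "intrinsics" (3x3 intrinsics, pixels), "k1" (the pictures are not rectified: a ray, as slopes to the right and down, at radius r is drawn at 1 + k1 r^2 times it, then the intrinsics apply), "cam_to_world" (4x4, takes a point from camera to world coordinates). Camera axes: x right, y down, z forward; pixel columns grow to the right and rows downward; lengths in m; the calibration is good to about 2 mm. A picture is of the moment at which its call begins: read the wrist's pose just before it. calibration takes no time and is no camera call; for the wrist camera it gives the pose at the moment of the call.
- arm.job_done(): hands the job in; it is judged then, once.
The state is a dict: "clock": time; "q": joint angles; "dq": joint speeds; "joint_efforts": joint torques, N m; "ee_pos": TCP position; "eef_rot": TCP orientation; "ft_force": force on the tool from outside, world axes, zero at the start; "ft_torque": the same for the moment, N m; "finger_gap": opening from 0.0 (shut) to 1.0 (fully open); "grip_force": force on a finger pad.
Only numpy, scipy, OpenCV 4.12 (cv2) and the standard library are available. Lean on these libraries where they do the work, as an engineer would, in place of code of your own. Each camera call takes 0.05 s, during which the arm holds its last target. There are 200 camera calls.

## Working session

There is one attempt and no reset: what is moved stays moved. The work goes in short steps, Python scripts to look and compute and a tool call to move; the robot and the scene stay as the last step left them, time stands still between calls to the robot, and variables do not carry over. Pictures are saved under pics/ and viewed, at most 10 in all, crops included, and the job is handed in when it is done.

Besides the shell and the picture viewer there is one more tool, called as a command line: name --pt "numbers of a row" for each row, then --argument value for the rest. carry_out: Moves the arm, as the interface text tells. Its arguments: {"type":"object","properties":{"rows":{"type":"array","items":{"type":"array","items":{"type":"number"}}}},"required":["rows"]}

```bash
mkdir -p pics; ls
python3 - <<'E'
from workcell import arm
import cv2, numpy as np
print(arm.get_obs(), arm.nose_length)
a=[]
for n in ("side","top","wrist"):
    c=arm.calibration(n); print(n,c)
    p=arm.snapshot(n); cv2.imwrite(f"pics/{n}0.png",p[:,:,::-1])
E
```

```text
pics
{'clock': 0.0, 'q': array([-1.28301051e+00,  3.20260296e-01,  1.56570705e+00,  9.18519575e-06,
        1.25740781e+00, -2.00019006e-02]), 'dq': array([-0.00068287,  0.00078135,  0.00132617, -0.00043467,  0.00065157,
       -0.00039968]), 'joint_efforts': array([ 2.07886544e-03, -4.12458801e+01, -2.31972009e+01,  7.30533572e-02,
        4.55062289e-02, -1.32514192e-04]), 'ee_pos': array([ 0.17414441, -0.547798  ,  0.40392727]), 'eef_rot': array([-8.83861953e-04,  9.88181517e-01,  1.53285663e-01, -1.14647199e-04]), 'ft_force': array([-0.2750632 ,  0.17968508, -0.34646291]), 'ft_torque': array([ 0.04086108, -0.02116916,  0.03543983]), 'grip_force': 0.0, 'finger_gap': 1.0005315322276} 0.1908
side {'intrinsics': array([[370.20014417,   0.        , 260.23205023],
       [  0.        , 370.20014417, 191.71681968],
       [  0.        ,   0.        ,   1.        ]]), 'k1': -0.03821885383798083, 'cam_to_world': array([[-0.84627955, -0.3434656 ,  0.40723742,  0.13268891],
       [-0.5324978 ,  0.56836709, -0.62722001,  0.64221695],
       [-0.01603185, -0.7476565 , -0.66389212,  0.7480233
[... 295 characters left out ...]
.02343235, -0.99488353,  0.0982735 ,  0.42007538],
       [-0.99963281,  0.0246547 ,  0.01124217,  0.03466447],
       [-0.01360755, -0.09797398, -0.99509594,  1.24552935],
       [ 0.        ,  0.        ,  0.        ,  1.        ]])}
wrist {'intrinsics': array([[275.34350621,   0.        , 255.52388324],
       [  0.        , 275.34350621, 192.87695478],
       [  0.        ,   0.        ,   1.        ]]), 'k1': -0.0377496928182477, 'cam_to_world': array([[ 0.3032162 , -0.91392263, -0.26982469,  0.24991926],
       [-0.95292043, -0.29128392, -0.08423966, -0.52368021],
       [-0.00160706,  0.28266429, -0.95921755,  0.38335508],
       [ 0.        ,  0.        ,  0.        ,  1.        ]])}
```

View pics/top0.png

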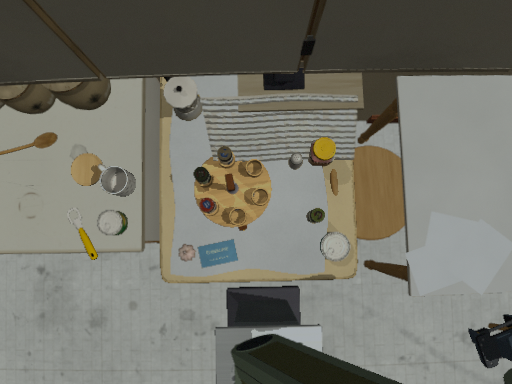

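View pics/side0.png

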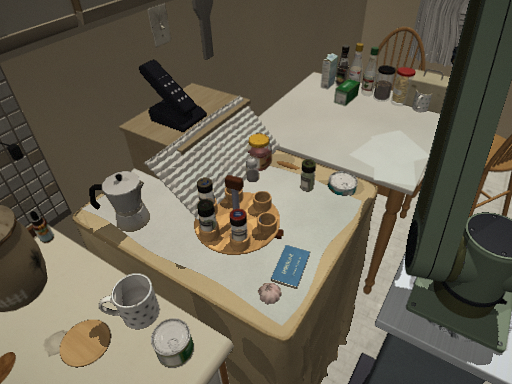

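Run:
```python
import cv2,numpy as np
t=cv2.imread("pics/top0.png")[140:260,175:355]; s=cv2.imread("pics/side0.png")[130:310,180:380]
cv2.imwrite("pics/tz.png",cv2.resize(t,None,fx=4.4,fy=4.4,interpolation=cv2.INTER_CUBIC))
```

```text
(no output)
```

View pics/tz.png

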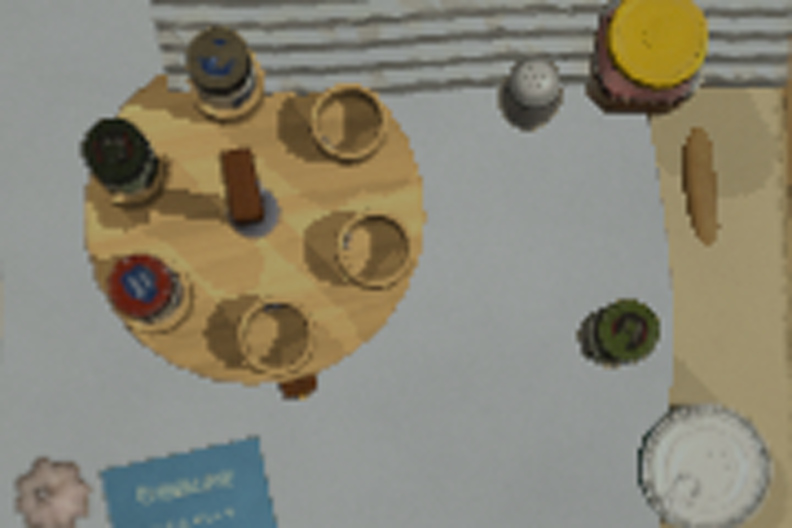

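```bash
cat > h.py <<'E'
from workcell import arm
import cv2, numpy as np
def ray(c,uv):
    K=c["intrinsics"];k=c["k1"];T=c["cam_to_world"]
    d=np.array([(uv[0]-K[0,2])/K[0,0],(uv[1]-K[1,2])/K[1,1]]);s=d.copy()
    for _ in range(20): s=d/(1+k*(s@s))
    return T[:3,3],T[:3,:3]@np.array([s[0],s[1],1])
def onz(c,uv,z):
    o,d=ray(c,uv); return (o+d*(z-o[2])/d[2])[:2]
def proj(c,p):
    K=c["intrinsics"];T=c["cam_to_world"];q=T[:3,:3].T@(np.array(p)-T[:3,3]);s=q[:2]/q[2]
    s=s*(1+c["k1"]*(s@s)); return s*[K[0,0],K[1,1]]+[K[0,2],K[1,2]]
E
python3 - <<'E'
from h import *
c=arm.calibration("top")
g=lambda u,v,z: onz(c,(175+(u+.5)/4.4-.5,140+(v+.5)/4.4-.5),z)
P=[g(276,337,.07),g(374,250,.07),g(347,122,.07),g(219,58,.141),g(118,150,.141),g(140,287,.141)]
P=np.array(P)
# fit hexagon: clockwise index order from loading going to the right (counterclockwise seen from above)
z=P[:,0]+1j*P[:,1]; k=np.exp(1j*np.pi/3*np.arange(6))
A=np.c_[np.ones(6),k]; s=np.linalg.lstsq(A,z,rcond=None)[0]
print(P.round(4),"\ncentre",s[0],"r",abs(s[1]),"ang",np.degrees(np.angle(s[1])),"res mm",abs(A@s-z)*1e3)
b=g(242,187,.18); e=g(297,388,.02); print("bar",b,"block",e)
d=e[0]+1j*e[1]-s[0]; print("block r",abs(d),"ang",np.degrees(np.angle(d)))
print("disc L R",g(85,225,.036),g(424,225,.036),"bar ends",g(235,150,.18),g(251,222,.18))
print("jar",g(634,330,.105)); print("dist",abs(s[0]))
sd=arm.calibration("side"); j=g(634,330,.105)
for p in ([*j,.105],[*j,0],[*b,.18],[*g(276,337,.07),.07]): print(proj(sd,p))
for n,u,v,h in(("shaker",535,78,.09),("sauce",659,40,.11),("tin",705,468,.04),("garlic",52,493,.04),("mt",190,490,.025)): print(n,g(u,v,h))
E
```

```text
[[0.4771 0.0817]
 [0.5323 0.0166]
 [0.6172 0.0321]
 [0.6476 0.1107]
 [0.5915 0.1742]
 [0.5063 0.1617]] 
centre (0.561986071467444+0.09619424723445338j) r 0.08532273942411615 ang -170.12287364991988 res mm [0.88114601 0.63398966 1.51313106 1.5504063  2.07530461 1.02385943]
bar [0.56130808 0.09569285] block [0.4446803  0.07027227]
block r 0.12013572491878277 ang -167.53915182126502
disc L R [0.55727673 0.21043949] [ 0.5515668  -0.01794619] bar ends [0.58362442 0.09945091] [0.54025501 0.09074497]
jar [ 0.47422551 -0.14543119]
dist 0.5701593441525046
[309.3233433  162.33107546]
[306.85961534 189.84526145]
[234.32797463 177.99731152]
[267.25871318 219.25839564]
shaker [ 0.63965087 -0.09025776]
sauce [ 0.65856962 -0.16821375]
tin [ 0.38467432 -0.19936313]
garlic [0.3783936  0.23394102]
mt [0.37795686 0.14341976]
```

Run:
```python
import cv2
s=cv2.imread("pics/side0.png")[130:280,180:380]
cv2.imwrite("pics/sz.png",cv2.resize(s,None,fx=4,fy=4,interpolation=cv2.INTER_CUBIC))
```

```text
(no output)
```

View pics/sz.png

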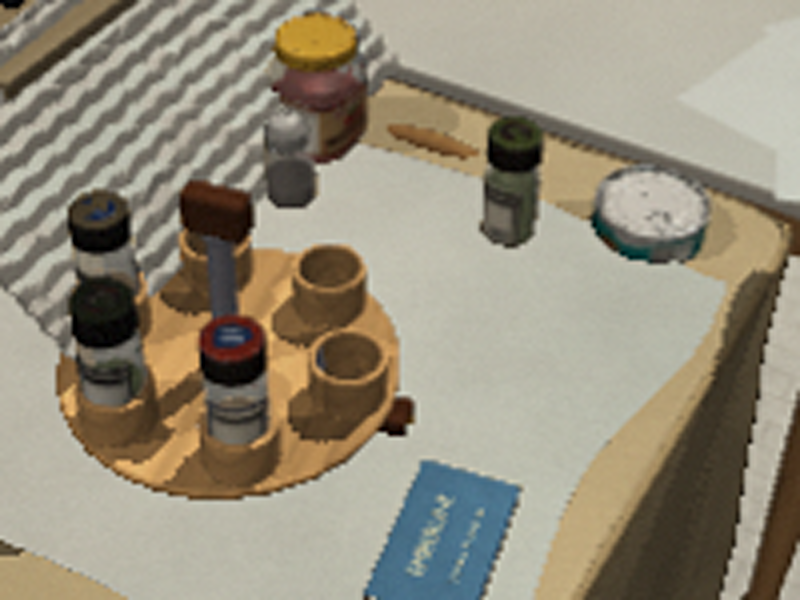

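carry_out --pt "30 40 0 0 0 -2 1" --pt "30 40 0 0 0 -2 1" --pt "30 40 0 0 0 -2 1" --pt "30 40 0 0 0 -1.6 1" --pt "30 40 0 0 0 0 1"

```text
clock: 0.65
ee_pos: [0.3249, -0.3462, 0.4046]
eef_rot: [-0.0, 0.996, 0.087, 0.0]
ft_force: [0.6, -0.1, 0.0]
finger_gap: 1.001
grip_force: 0.0
```

carry_out --pt "30 40 0 0 0 0 1" --pt "30 40 0 0 0 0 1" --pt "30 40 0 0 0 0 1" --pt "30 40 0 0 0 0 1" --pt "30 42 0 0 0 0 1"

```text
clock: 1.15
ee_pos: [0.4741, -0.1454, 0.4048]
eef_rot: [0.0, 0.996, 0.088, 0.0]
ft_force: [0.6, -0.4, -1.0]
finger_gap: 1.003
grip_force: 0.0
```

carry_out --pt "0 0 0 0 0 0 1" --pt "0 0 0 0 0 0 1"

```text
clock: 1.35
ee_pos: [0.4736, -0.1464, 0.4044]
eef_rot: [0.0, 0.996, 0.089, -0.001]
ft_force: [-0.0, -0.7, -0.1]
finger_gap: 1.0
grip_force: 0.0
```

Run:
```python
from h import *
c=arm.calibration("wrist"); p=arm.snapshot("wrist"); o=arm.get_obs()
cv2.imwrite("pics/w1.png",p[:,:,::-1]); np.save("pics/w1c.npy",c["cam_to_world"])
print(o["ee_pos"],o["eef_rot"],o["clock"],o["q"]); print(proj(c,[.474,-.145,.105]))
```

```text
[ 0.47302603 -0.14731243  0.40444523] [ 1.47873456e-04  9.96128790e-01  8.79035746e-02 -6.11187942e-04] 1.4 [-3.24897165e-01  1.94803825e-01  1.73892167e+00 -8.14150441e-04
  1.20886824e+00  1.07015343e+00]
[254.21802426 189.51874559]
```

View pics/w1.png

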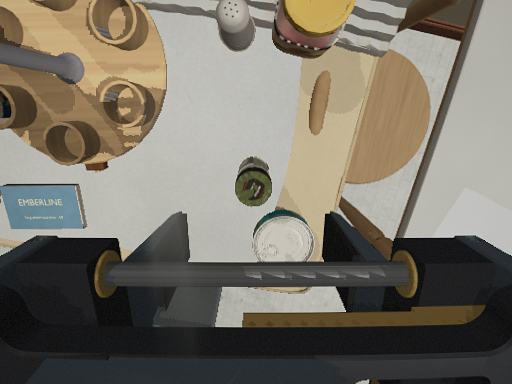

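Run:
```python
from h import *
p=cv2.imread("pics/w1.png"); c=arm.calibration("wrist"); c["cam_to_world"]=np.load("pics/w1c.npy")
roi=p[150:215,225:285]; v=cv2.cvtColor(roi,cv2.COLOR_BGR2HSV)
m=(v[...,2]<130).astype(np.uint8)
for y in range(0,65,2): print(y+150,''.join('#' if a else '.' for a in m[y]))
j=onz(c,(254,187),.105);print(j)
```

```text
150 ............................................................
152 ............................................................
154 ............................................................
156 ............................................................
158 ......................##########............................
160 ...................##################.......................
162 .................######################.....................
164 ................#######.....##############..................
166 ...............####...#####################.................
168 ..............###..#########################................
170 ..............#.###########################.................
172 .............#.############################.................
174 .............###############################................
176 ............#################################...............
178 ............##################################..............
180 ...........###################################..............
182 ..........#####################################.........
[... 370 characters left out ...]
##########..............
196 ............#################################...............
198 .............##############################.................
200 ..............############################..................
202 .................#######################....................
204 ....................#################.......................
206 ..........................#.................................
208 ..................................................#########.
210 ..................................................##########
212 ...............................................#############
214 ..........................................##################
[ 0.47666133 -0.14429159]
```

carry_out --pt "1 46 0 0 0 0 1" --pt "1 46 0 0 0 0 1" --pt "1 46 0 0 0 0 1" --pt "1 46 0 0 0 0 1" --pt "0 44 0 0 0 0 1"

```text
clock: 1.9
ee_pos: [0.4769, 0.0805, 0.4049]
eef_rot: [0.0, 0.996, 0.086, 0.0]
ft_force: [1.2, 0.5, -0.1]
finger_gap: 1.002
grip_force: 0.0
```

carry_out --pt "0 0 0 0 0 0 1" --pt "0 0 0 0 0 0 1" --pt "0 0 0 0 0 0 1"

```text
clock: 2.2
ee_pos: [0.4772, 0.0789, 0.4047]
eef_rot: [0.0, 0.996, 0.086, -0.0]
ft_force: [0.3, -0.7, -0.4]
finger_gap: 1.0
grip_force: 0.0
```

Run:
```python
from h import *
c=arm.calibration("wrist"); p=arm.snapshot("wrist"); o=arm.get_obs()
cv2.imwrite("pics/w2.png",p[:,:,::-1]); np.save("pics/w2c.npy",c["cam_to_world"])
print(o["ee_pos"],o["eef_rot"],o["clock"]); print(proj(c,[.477,.082,.07]))
cv2.imwrite("pics/w2z.png",cv2.resize(p[20:240,130:420,::-1],None,fx=2.7,fy=2.7,interpolation=cv2.INTER_CUBIC))
```

```text
[0.47725115 0.07881493 0.40475341] [ 3.25246188e-04  9.96295587e-01  8.59940772e-02 -1.25345515e-04] 2.25
[252.61887137 181.84429031]
```

View pics/w2z.png

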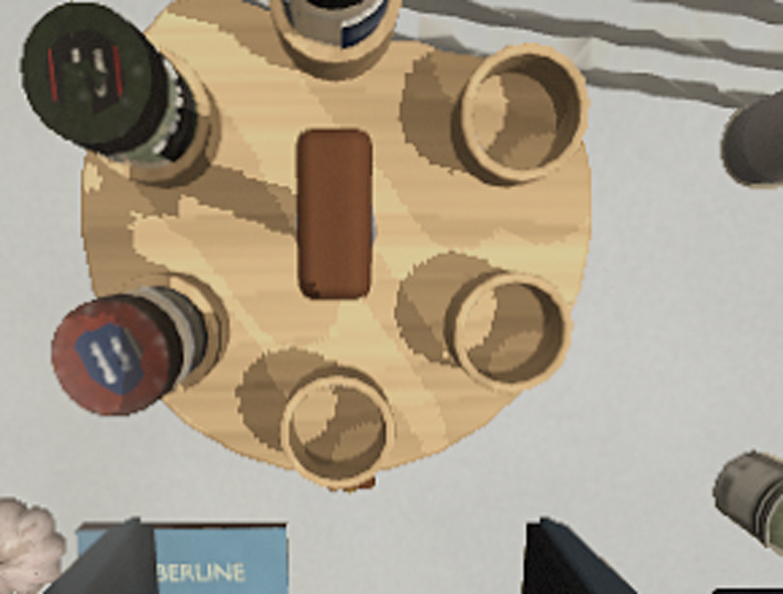

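Run:
```python
from h import *
c=arm.calibration("wrist"); c["cam_to_world"]=np.load("pics/w2c.npy")
g=lambda u,v,z: onz(c,(130+(u+.5)/2.7-.5,20+(v+.5)/2.7-.5),z)
P=np.array([g(339.3,431,.07),g(508,330,.07),g(521,114,.07)])
z=P[:,0]+1j*P[:,1];A=np.c_[np.ones(3),np.exp(1j*np.pi/3*np.arange(3))];s=np.linalg.lstsq(A,z,rcond=None)[0]
print(P,s,abs(s[1]),np.degrees(np.angle(s[1])),abs(A@s-z)*1e3)
print("inner L R T B",g(289,431,.07),g(389,431,.07),g(339,386,.07),g(339,477,.07))
print("bar",g(335,213,.18),g(335,131,.18),g(335,297,.18), "sides",g(298,213,.18),g(372,213,.18))
print("red cap",g(122,356,.141),"blk",g(99,71,.141))
print("block",g(361,488,.025))
x=arm.get_obs()["eef_rot"]; print(np.degrees(2*np.arctan2(x[2],x[1])))
```

```text
[[0.48056258 0.07936095]
 [0.53560514 0.01721649]
 [0.61808595 0.03141867]] [ 0.56318813+0.09539464j -0.08232501-0.01559671j] 0.08378940855650956 -169.27229436111955 [0.53035962 0.91860981 0.53035962]
inner L R T B [0.47681057 0.10087767] [0.48427563 0.05809995] [0.49999079 0.08288154] [0.45994998 0.07589834]
bar [0.56426593 0.09512439] [0.58391248 0.09852392] [0.54307065 0.09145818] sides [0.56261133 0.10463769] [0.56593239 0.08561314]
red cap [0.51019886 0.15681256] blk [0.59408738 0.17195912]
block [0.44241507 0.06151328]
9.866381833369939
```

carry_out --pt "0 -45 0 0 0 0 1" --pt "0 -45 0 0 0 0 1" --pt "0 -45 0 0 0 0 1" --pt "0 -45 0 0 0 0 1" --pt "0 -43 0 0 0 0 1"

```text
clock: 2.75
ee_pos: [0.4762, -0.1458, 0.4049]
eef_rot: [0.0, 0.996, 0.086, 0.0]
ft_force: [0.5, 0.4, -0.7]
finger_gap: 1.001
grip_force: 0.0
```

carry_out --pt "0 0 -20 0 0 0 1" --pt "0 0 -20 0 0 0 1" --pt "0 0 0 0 0 0 1" --pt "0 0 0 0 0 0 1"

```text
clock: 3.15
ee_pos: [0.4769, -0.1434, 0.365]
eef_rot: [0.0, 0.996, 0.086, -0.0]
ft_force: [0.8, 0.1, -0.1]
finger_gap: 1.001
grip_force: 0.0
```

Run:
```python
from h import *
c=arm.calibration("wrist"); p=arm.snapshot("wrist"); o=arm.get_obs()
cv2.imwrite("pics/w3.png",p[:,:,::-1]); np.save("pics/w3c.npy",c["cam_to_world"])
print(o["ee_pos"],o["eef_rot"],o["clock"]); e=proj(c,[.4767,-.1441,.105]);print(e)
v=cv2.cvtColor(p,cv2.COLOR_RGB2HSV)[...,2]; u0,v0=int(e[0])-36,int(e[1])-45
for y in range(v0,v0+75,2): print(y,u0,''.join('#' if a<120 else '.' for a in v[y,u0:u0+72]))
```

```text
[ 0.47726563 -0.14304572  0.36561948] [3.58907054e-04 9.96219431e-01 8.68697098e-02 6.08851144e-04] 3.2
[256.18890847 202.59174837]
157 220 ........................................................................
159 220 ........................................................................
161 220 ........................................................................
163 220 ........................................................................
165 220 ..................................#.....................................
167 220 ............................#############...............................
169 220 .........................###################............................
171 220 .......................########################.........................
173 220 .....................#############################......................
175 220 ....................########.....##################.....................
177 220 ....................####....####........############....................
179 220 ...................###..#############################................
[... 1409 characters left out ...]
#################################...................
217 220 ....................###############################.....................
219 220 ......................############################......................
221 220 .........................######################............##########...
223 220 .............................##.###########................#############
225 220 .........................................................###############
227 220 ....................................................####################
229 220 .................................................#######################
231 220 ..............................................#################.........
```

carry_out --pt "0 0 -40 0 0 0 1" --pt "0 0 -40 0 0 0 1" --pt "0 0 -25 0 0 0 1" --pt "0 0 -13 0 0 0 1" --pt "0 0 0 0 0 0 1"

```text
clock: 3.7
ee_pos: [0.4772, -0.1421, 0.2461]
eef_rot: [-0.0, 0.996, 0.088, -0.001]
ft_force: [-0.3, 0.1, 0.1]
finger_gap: 1.002
grip_force: 0.0
```

carry_out --pt "0 0 0 0 0 0 0.6" --pt "0 0 0 0 0 0 0.5" --pt "0 0 0 0 0 0 0.3" --pt "0 0 0 0 0 0 0.3" --pt "0 0 0 0 0 0 0.3"

```text
clock: 4.2
ee_pos: [0.4773, -0.1423, 0.2472]
eef_rot: [0.0, 0.996, 0.088, 0.0]
ft_force: [-0.6, -1.1, -0.1]
finger_gap: 0.595
grip_force: 0.0
```

carry_out --pt "0 0 0 0 0 0 0.3" --pt "0 0 0 0 0 0 0.3" --pt "0 0 0 0 0 0 0.3" --pt "0 0 0 0 0 0 0.3"

```text
clock: 4.6
ee_pos: [0.4773, -0.1423, 0.2468]
eef_rot: [0.0, 0.996, 0.087, -0.0]
ft_force: [-0.4, 0.7, 0.4]
finger_gap: 0.444
grip_force: 30.0
```

carry_out --pt "0 0 20 0 0 0 0.3" --pt "0 0 40 0 0 0 0.3" --pt "0 0 38 0 0 0 0.3" --pt "1 30 0 0 0 0 0.3" --pt "1 40 0 0 0 0 0.3"

```text
clock: 5.1
ee_pos: [0.4795, -0.0726, 0.346]
eef_rot: [0.001, 0.996, 0.086, 0.002]
ft_force: [0.4, 0.4, -1.6]
finger_gap: 0.444
grip_force: 30.0
```

carry_out --pt "1 40 0 0 0 0 0.3" --pt "0 40 0 0 0 0 0.3" --pt "0 40 0 0 0 0 0.3" --pt "0 25 0 0 0 0 0.3" --pt "0.5 7 0 0 0 0 0.3"

```text
clock: 5.6
ee_pos: [0.4804, 0.0818, 0.3445]
eef_rot: [-0.0, 0.996, 0.089, -0.0]
ft_force: [0.3, -0.6, -1.1]
finger_gap: 0.444
grip_force: 30.0
```

carry_out --pt "0 0 0 0 0 0 0.3" --pt "0 0 0 0 0 0 0.3" --pt "0 0 0 0 0 0 0.3"

```text
clock: 5.9
ee_pos: [0.4808, 0.0787, 0.3447]
eef_rot: [0.0, 0.996, 0.087, -0.0]
ft_force: [-1.1, -0.5, -1.5]
finger_gap: 0.442
grip_force: 30.0
```

Run:
```python
from h import *
o=arm.get_obs(); print(o)
c=arm.calibration("wrist"); p=arm.snapshot("wrist")
cv2.imwrite("pics/w4.png",p[:,:,::-1]); np.save("pics/w4c.npy",c["cam_to_world"])
cv2.imwrite("pics/w4z.png",cv2.resize(p[0:240,120:400,::-1],None,fx=2.5,fy=2.5,interpolation=cv2.INTER_CUBIC))
```

```text
{'clock': 5.9, 'q': array([ 1.38675653e-01,  2.32194714e-01,  1.85178196e+00, -5.11343641e-04,
        1.05795770e+00,  1.53604336e+00]), 'dq': array([-0.00516374, -0.0015004 , -0.0017722 ,  0.00512573, -0.00045686,
        0.00231477]), 'joint_efforts': array([ 3.19350595e-01, -3.46322751e+01, -2.13689303e+01,  4.57442715e-02,
       -7.23902299e-02, -3.51679795e-03]), 'ee_pos': array([0.48078875, 0.07865071, 0.34467606]), 'eef_rot': array([ 2.31332935e-04,  9.96231755e-01,  8.67306872e-02, -1.59058351e-04]), 'ft_force': array([-1.11401704, -0.54463415, -1.5489352 ]), 'ft_torque': array([-0.02615739, -0.03787973, -0.03450512]), 'grip_force': 29.97237453237176, 'finger_gap': 0.44217242217074837}
```

View pics/w4z.png

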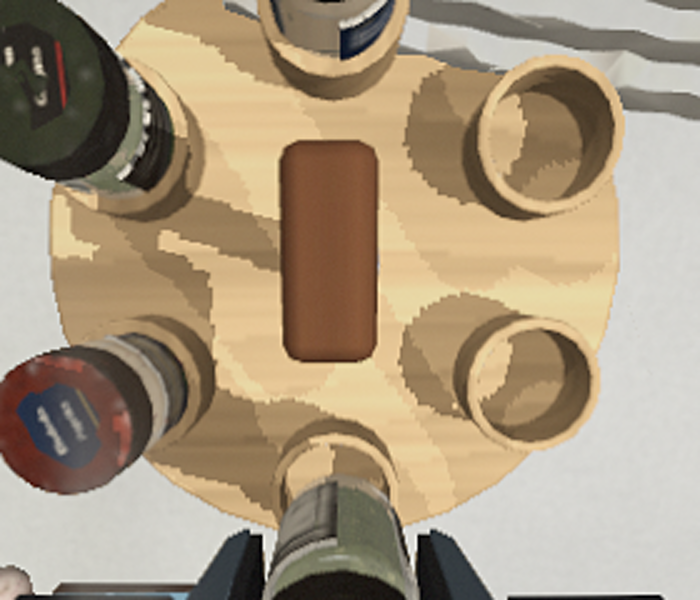

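Run:
```python
from h import *
c=arm.calibration("wrist"); c["cam_to_world"]=np.load("pics/w4c.npy")
R=np.deg2rad(9.9); t=np.array([.4808,.0787])
def g(n,u,v,z):
    d=onz(c,(120+(u+.5)/2.5-.5,(v+.5)/2.5-.5),z)-t; print(n,(1e3*np.array([d@[np.cos(R),np.sin(R)],d@[-np.sin(R),np.cos(R)]])).round(1))
zb=.3447-.247
g("jar near",338,478,zb);g("jar L",285,505,zb);g("jar R",392,505,zb)
g("rim near in",336,447,.07);g("rim near out",336,432,.07);g("rim L out",274,490,.07);g("rim R out",398,490,.07)
g("bar c",329.5,250,.18)
for n,u,v in(("r1",534,382),("r2",550,135)): g(n,u,v,.07)
p=cv2.imread("pics/w4.png")
for u in (250,254,258): print(p[165:200,u].sum(1))
```

```text
jar near [14.5  0.3]
jar L [ 4.7 18.7]
jar R [  4.8 -18.4]
rim near in [18.7  1.1]
rim near out [24.5  1.1]
rim L out [ 1.7 25.1]
rim R out [  1.7 -22.8]
bar c [85.3  1.9]
r1 [ 43.6 -72.2]
r2 [127.5 -71.4]
[406 417 342 283 293 297 300 294 288 530 588 578 587 563 556 556 547 542
 543 542 551 551 559 552 537 436 365 350 276 291 333 349 345 354 344]
[601 530 356 264 284 293 291 280 494 587 594 588 459 332 350 358 350 348
 342 345 350 357 356 349 355 364 380 268 186 205 210 221 232 207 208]
[591 601 494 304 257 266 278 279 267 505 588 587 548 426 356 360 359 352
 353 353 358 362 360 357 344 361 373 379 382 339 284 272 289 282 289]
```

Run:
```python
from h import *
R=np.deg2rad(9.9); e=np.array([np.cos(R),np.sin(R)]); n=np.array([-np.sin(R),np.cos(R)])
c=arm.calibration("wrist")
for f,near,cap in(("w1",(253.5,157.3),(253.5,187)),("w3",(254.5,165),(255.3,203))):
    c["cam_to_world"]=np.load(f"pics/{f}c.npy")
    a=onz(c,cap,.105); b=onz(c,near,0); print(f,a,b,1e3*(b-a)@e,1e3*(b-a)@n)
```

```text
w1 [ 0.4765683  -0.14377558] [ 0.49065111 -0.14051363] 14.433932778072288 0.792129060132881
w3 [ 0.47617123 -0.14336609] [ 0.49125126 -0.13961551] 15.500315296448562 1.1020327149743108
```

carry_out --pt "0 0.5 -10 0 0 0 0.3" --pt "0 0.5 -10 0 0 0 0.3" --pt "0 0 -5 0 0 0 0.3" --pt "0 0 0 0 0 0 0.3" --pt "0 0 0 0 0 0 0.3"

```text
clock: 6.45
ee_pos: [0.4808, 0.0807, 0.3195]
eef_rot: [0.0, 0.996, 0.087, -0.0]
ft_force: [-0.4, -0.8, -2.0]
finger_gap: 0.44
grip_force: 30.0
```

carry_out --pt "0 0 -1 0 0 0 0.3" --pt "0 0 -1 0 0 0 0.3" --pt "0 0 -1 0 0 0 0.3" --pt "0 0 0 0 0 0 0.3"

```text
clock: 6.85
ee_pos: [0.4807, 0.0807, 0.3168]
eef_rot: [0.0, 0.996, 0.088, 0.0]
ft_force: [1.0, 0.2, -1.7]
finger_gap: 0.443
grip_force: 30.0
```

carry_out --pt "0 0 -1 0 0 0 0.3" --pt "0 0 -1 0 0 0 0.3" --pt "0 0 0 0 0 0 0.3"

```text
clock: 7.15
ee_pos: [0.4809, 0.0808, 0.3148]
eef_rot: [0.0, 0.996, 0.087, 0.0]
ft_force: [0.2, 1.0, -1.6]
finger_gap: 0.446
grip_force: 30.0
```

carry_out --pt "0 0 -1 0 0 0 0.3" --pt "0 0 -1 0 0 0 0.3" --pt "0 0 0 0 0 0 0.3"

```text
clock: 7.45
ee_pos: [0.4809, 0.0807, 0.3127]
eef_rot: [0.0, 0.996, 0.087, 0.0]
ft_force: [1.0, 0.6, -0.9]
finger_gap: 0.44
grip_force: 30.0
```

carry_out --pt "0 0 -1 0 0 0 0.3" --pt "0 0 -1 0 0 0 0.3" --pt "0 0 0 0 0 0 0.3"

```text
clock: 7.75
ee_pos: [0.4809, 0.0807, 0.3107]
eef_rot: [0.0, 0.996, 0.087, 0.0]
ft_force: [1.3, 0.0, -1.0]
finger_gap: 0.442
grip_force: 30.0
```

carry_out --pt "0 0 -1 0 0 0 0.3" --pt "0 0 -1 0 0 0 0.3" --pt "0 0 -1 0 0 0 0.3" --pt "0 0 0 0 0 0 0.3"

```text
clock: 8.15
ee_pos: [0.4809, 0.0807, 0.3077]
eef_rot: [0.0, 0.996, 0.087, 0.0]
ft_force: [1.3, 0.3, -0.2]
finger_gap: 0.441
grip_force: 30.0
```

carry_out --pt "0 0 -1 0 0 0 0.3" --pt "0 0 -1 0 0 0 0.3" --pt "0 0 -1 0 0 0 0.3" --pt "0 0 0 0 0 0 0.3"

```text
clock: 8.55
ee_pos: [0.4809, 0.0808, 0.3051]
eef_rot: [-0.0, 0.996, 0.087, 0.0]
ft_force: [1.6, 1.5, 3.2]
finger_gap: 0.44
grip_force: 30.0
```

carry_out --pt "0 0 -1 0 0 0 0.3" --pt "0 0 -1 0 0 0 0.3" --pt "0 0 -1 0 0 0 0.3" --pt "0 0 0 0 0 0 0.3"

```text
clock: 8.95
ee_pos: [0.4809, 0.0808, 0.3021]
eef_rot: [-0.0, 0.996, 0.087, 0.0]
ft_force: [0.3, 0.3, 5.0]
finger_gap: 0.442
grip_force: 30.0
```

carry_out --pt "0 0 -1 0 0 0 0.3" --pt "0 0 -1 0 0 0 0.3" --pt "0 0 0 0 0 0 0.3"

```text
clock: 9.25
ee_pos: [0.4809, 0.0807, 0.3001]
eef_rot: [0.0, 0.996, 0.087, 0.0]
ft_force: [1.0, 0.1, 4.7]
finger_gap: 0.439
grip_force: 30.0
```

carry_out --pt "0 0 -1 0 0 0 0.3" --pt "0 0 -1 0 0 0 0.3" --pt "0 0 0 0 0 0 0.3"

```text
clock: 9.55
ee_pos: [0.4809, 0.0808, 0.2981]
eef_rot: [0.0, 0.996, 0.087, 0.0]
ft_force: [0.9, 0.5, 5.1]
finger_gap: 0.444
grip_force: 30.0
```

carry_out --pt "0 0 -1 0 0 0 0.3" --pt "0 0 -1 0 0 0 0.3" --pt "0 0 0 0 0 0 0.3"

```text
clock: 9.85
ee_pos: [0.4809, 0.0808, 0.2959]
eef_rot: [0.0, 0.996, 0.087, 0.0]
ft_force: [1.9, 0.8, 4.4]
finger_gap: 0.442
grip_force: 30.0
```

carry_out --pt "0 0 -1 0 0 0 0.3" --pt "0 0 -1 0 0 0 0.3" --pt "0 0 -1 0 0 0 0.3" --pt "0 0 -1 0 0 0 0.3" --pt "0 0 0 0 0 0 0.3"

```text
clock: 10.35
ee_pos: [0.4809, 0.0807, 0.292]
eef_rot: [0.0, 0.996, 0.087, 0.0]
ft_force: [0.9, 0.8, 5.8]
finger_gap: 0.444
grip_force: 30.0
```

carry_out --pt "0 0 -1 0 0 0 0.3" --pt "0 0 -1 0 0 0 0.3" --pt "0 0 -1 0 0 0 0.3" --pt "0 0 -1 0 0 0 0.3" --pt "0 0 0 0 0 0 0.3"

```text
clock: 10.85
ee_pos: [0.4809, 0.0807, 0.288]
eef_rot: [0.0, 0.996, 0.087, 0.0]
ft_force: [1.5, 0.9, 4.9]
finger_gap: 0.445
grip_force: 30.0
```

carry_out --pt "0 0 -1 0 0 0 0.3" --pt "0 0 -1 0 0 0 0.3" --pt "0 0 0 0 0 0 0.3"

```text
clock: 11.15
ee_pos: [0.4809, 0.0807, 0.286]
eef_rot: [0.0, 0.996, 0.087, 0.0]
ft_force: [1.9, 0.7, 4.5]
finger_gap: 0.443
grip_force: 30.0
```

carry_out --pt "0 0 -1 0 0 0 0.3" --pt "0 0 -0.5 0 0 0 0.3" --pt "0 0 0 0 0 0 0.3"

```text
clock: 11.45
ee_pos: [0.4809, 0.0807, 0.2846]
eef_rot: [0.0, 0.996, 0.087, 0.0]
ft_force: [0.9, 0.9, 6.8]
finger_gap: 0.439
grip_force: 30.0
```

carry_out --pt "0 0 -0.5 0 0 0 0.3" --pt "0 0 -0.5 0 0 0 0.3" --pt "0 0 0 0 0 0 0.3"

```text
clock: 11.75
ee_pos: [0.4809, 0.0807, 0.2837]
eef_rot: [0.0, 0.996, 0.087, 0.0]
ft_force: [1.0, 0.7, 5.5]
finger_gap: 0.446
grip_force: 30.0
```

carry_out --pt "0 0 -0.5 0 0 0 0.3" --pt "0 0 0 0 0 0 0.3"

```text
clock: 11.95
ee_pos: [0.4809, 0.0807, 0.2831]
eef_rot: [0.0, 0.996, 0.087, 0.0]
ft_force: [1.1, 1.0, 6.7]
finger_gap: 0.445
grip_force: 30.0
```

Expected floor is about here; feel for the rise in force.

carry_out --pt "0 0 -0.5 0 0 0 0.3" --pt "0 0 0 0 0 0 0.3"

```text
clock: 12.15
ee_pos: [0.4809, 0.0807, 0.2827]
eef_rot: [0.0, 0.996, 0.087, 0.0]
ft_force: [1.2, -0.1, 7.0]
finger_gap: 0.442
grip_force: 30.0
```

carry_out --pt "0 0 -0.5 0 0 0 0.3" --pt "0 0 0 0 0 0 0.3"

```text
clock: 12.35
ee_pos: [0.4809, 0.0807, 0.2827]
eef_rot: [0.0, 0.996, 0.087, 0.001]
ft_force: [-0.4, 0.0, 10.2]
finger_gap: 0.446
grip_force: 30.0
```

carry_out --pt "0 0 -0.5 0 0 0 0.3" --pt "0 0 0 0 0 0 0.3"

```text
clock: 12.55
ee_pos: [0.4809, 0.0807, 0.2827]
eef_rot: [0.0, 0.996, 0.087, 0.001]
ft_force: [-0.5, -0.3, 13.5]
finger_gap: 0.444
grip_force: 30.0
```

carry_out --pt "0 0 0.5 0 0 0 0.55" --pt "0 0 0 0 0 0 0.65" --pt "0 0 0 0 0 0 0.7" --pt "0 0 0 0 0 0 0.7" --pt "0 0 0 0 0 0 0.7"

```text
clock: 13.05
ee_pos: [0.4806, 0.0807, 0.2814]
eef_rot: [0.0, 0.996, 0.087, -0.001]
ft_force: [-0.3, 0.5, 0.6]
finger_gap: 0.7
grip_force: 0.0
```

carry_out --pt "0 0 5 0 0 0 0.7" --pt "0 0 15 0 0 0 0.7" --pt "0 0 30 0 0 0 0.7" --pt "0 0 40 0 0 0 0.7" --pt "0 0 30 0 0 0 0.7"

```text
clock: 13.55
ee_pos: [0.4808, 0.0807, 0.4042]
eef_rot: [-0.0, 0.996, 0.087, 0.001]
ft_force: [0.6, 0.3, 0.6]
finger_gap: 0.695
grip_force: 0.0
```

carry_out --pt "0 0 0 0 0 0 0.7" --pt "0 0 0 0 0 0 0.7"

```text
clock: 13.75
ee_pos: [0.4806, 0.0807, 0.4024]
eef_rot: [0.0, 0.996, 0.087, 0.001]
ft_force: [0.1, -0.7, -0.9]
finger_gap: 0.7
grip_force: 0.0
```

Run:
```python
from h import *
c=arm.calibration("wrist"); p=arm.snapshot("wrist"); o=arm.get_obs()
cv2.imwrite("pics/w5.png",p[:,:,::-1]); np.save("pics/w5c.npy",c["cam_to_world"])
print(o["ee_pos"],o["eef_rot"],o["clock"],o["ft_force"]); print(proj(c,[.4803,.08,.141]),proj(c,[.564,.0952,.18]))
cv2.imwrite("pics/w5z.png",cv2.resize(p[0:260,110:420,::-1],None,fx=2.3,fy=2.3,interpolation=cv2.INTER_CUBIC))
```

```text
[0.48036818 0.08065502 0.40128235] [ 9.04490674e-05  9.96166220e-01  8.74787547e-02 -5.66867497e-04] 13.8 [-0.41971618 -0.36423712 -0.49708562]
[256.0974369 202.5648384] [255.77135277 104.7837115 ]
```

View pics/w5z.png

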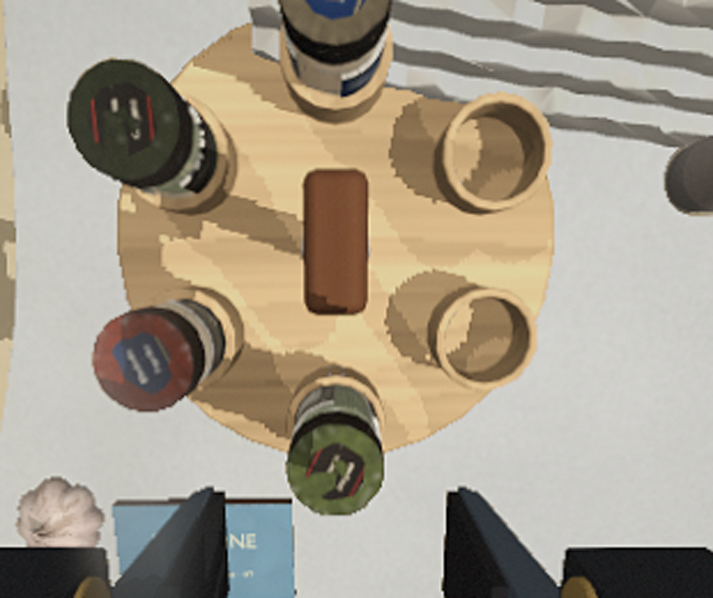

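carry_out --pt "17 3 0 0 0 8.57 0.7" --pt "17 3 0 0 0 8.57 0.7" --pt "17 3 0 0 0 8.57 0.7" --pt "17 3 0 0 0 8.57 0.7" --pt "16 3 0 0 0 8.57 0.7"

```text
clock: 14.3
ee_pos: [0.5652, 0.0958, 0.3997]
eef_rot: [-0.001, 0.894, 0.448, -0.002]
ft_force: [0.2, 0.5, -0.8]
finger_gap: 0.7
grip_force: 0.0
```

carry_out --pt "0 0 0 0 0 8.57 0.7" --pt "0 0 0 0 0 8.57 0.7" --pt "0 0 0 0 0 8.57 0.7" --pt "0 0 0 0 0 8.57 0.7" --pt "0 0 0 0 0 8.57 0.7"

```text
clock: 14.8
ee_pos: [0.5645, 0.0957, 0.3997]
eef_rot: [-0.001, 0.669, 0.744, -0.002]
ft_force: [1.4, -0.7, 0.1]
finger_gap: 0.702
grip_force: 0.0
```

carry_out --pt "0 0 0 0 0 8.57 0.7" --pt "0 0 0 0 0 8.57 0.7" --pt "0 0 0 0 0 8.57 0.7" --pt "0 0 0 0 0 8.57 0.7" --pt "0 0 0 0 0 8.57 0.7"

```text
clock: 15.3
ee_pos: [0.5645, 0.0957, 0.3997]
eef_rot: [-0.002, 0.351, 0.936, -0.001]
ft_force: [-0.7, 0.7, 0.6]
finger_gap: 0.698
grip_force: 0.0
```

carry_out --pt "0 0 0 0 0 8.57 0.7" --pt "0 0 0 0 0 8.57 0.7" --pt "0 0 0 0 0 8.57 0.7" --pt "0 0 0 0 0 8.57 0.7" --pt "0 0 0 0 0 8.57 0.7"

```text
clock: 15.8
ee_pos: [0.5645, 0.0957, 0.3997]
eef_rot: [-0.002, -0.016, 1.0, -0.0]
ft_force: [0.1, -0.6, -0.2]
finger_gap: 0.701
grip_force: 0.0
```

carry_out --pt "0 0 0 0 0 8.57 0.7" --pt "0 0 0 0 0 0 0.7" --pt "0 0 0 0 0 0 0.7"

```text
clock: 16.1
ee_pos: [0.5646, 0.0957, 0.4005]
eef_rot: [-0.001, -0.086, 0.996, -0.0]
ft_force: [0.2, 0.1, 0.0]
finger_gap: 0.7
grip_force: 0.0
```

Run:
```python
from h import *
o=arm.get_obs(); x=o["eef_rot"]; print(o["ee_pos"],x,np.degrees(2*np.arctan2(x[2],x[1])),o["q"][5],o["clock"])
c=arm.calibration("wrist"); p=arm.snapshot("wrist")
m=cv2.inRange(cv2.cvtColor(p,cv2.COLOR_RGB2HSV),(0,100,30),(10,255,150)); print(proj(c,[.564,.0955,.18]))
n,l,s,ce=cv2.connectedComponentsWithStats(m); print([(s[i].tolist(),ce[i].round(1).tolist(),onz(c,ce[i],.18).round(4)) for i in range(1,n) if s[i,4]>200])
cv2.imwrite("pics/w6.png",p[:,:,::-1])
c=arm.calibration("wrist"); c["cam_to_world"]=np.load("pics/w1c.npy"); print("block w1",onz(c,(97,166),.025))
```

```text
[0.56464425 0.09570172 0.40052418] [-1.26207756e-03 -8.56381742e-02  9.96325504e-01 -2.12590777e-05] 189.82545459042706 -1.5945369433162742 16.1
[255.39006304 219.70860598]
[([315, 133, 47, 45, 994], [339.7, 154.0], array([0.5028, 0.1474])), ([22, 197, 39, 41, 254], [50.4, 215.6], array([ 0.5888, -0.0654]))]
block w1 [0.44658251 0.06407476]
```

Run:
```python
from h import *
c=arm.calibration("wrist"); p=cv2.imread("pics/w6.png"); roi=p[150:290,200:310]; h=cv2.cvtColor(roi,cv2.COLOR_BGR2HSV)
print(h[70,55],h[60,55])
m=cv2.inRange(h,(0,110,20),(14,255,130))
n,l,s,ce=cv2.connectedComponentsWithStats(m); i=1+s[1:,4].argmax(); print(s[i],ce[i]+[200,150])
x,y,w,hh,_=s[i]; q=np.array([200+x+w/2-.5,150+y+hh/2-.5]); print(q,onz(c,q,.18),onz(c,ce[i]+[200,150],.18))
```

```text
[ 10 148  74] [ 12 161  73]
[  43   34   26   59 1387] [255.26387888 213.25018025]
[255.5 213. ] [0.55877308 0.09467164] [0.55900797 0.09452674]
```

carry_out --pt "-3 0 -20 0 0 0 0.7" --pt "0 0 -25 0 0 0 0.7" --pt "0 0 -13 0 0 0 0.7" --pt "0 0 -5.5 0 0 0 0.7" --pt "0 0 0 0 0 0 0.7"

```text
clock: 16.65
ee_pos: [0.5618, 0.0957, 0.3377]
eef_rot: [-0.001, -0.087, 0.996, -0.0]
ft_force: [-0.3, -0.1, -0.7]
finger_gap: 0.7
grip_force: 0.0
```

carry_out --pt "0 0 0 0 0 0 0.4" --pt "0 0 0 0 0 0 0.3" --pt "0 0 0 0 0 0 0.1" --pt "0 0 0 0 0 0 0.1" --pt "0 0 0 0 0 0 0.1"

```text
clock: 17.15
ee_pos: [0.5618, 0.0957, 0.3386]
eef_rot: [0.0, -0.087, 0.996, 0.0]
ft_force: [-0.4, -0.0, 0.3]
finger_gap: 0.295
grip_force: 0.0
```

carry_out --pt "0 0 0 0 0 0 0.1" --pt "0 0 0 0 0 0 0.1" --pt "0 0 0 0 0 0 0.1" --pt "0 0 0 0 0 0 0.1"

```text
clock: 17.55
ee_pos: [0.5619, 0.0954, 0.3385]
eef_rot: [0.0, -0.087, 0.996, -0.0]
ft_force: [0.7, -4.0, 1.8]
finger_gap: 0.216
grip_force: 30.0
```

carry_out --pt "0 0 0 0 0 -4 0.1" --pt "0 0 0 0 0 -4 0.1" --pt "0 0 0 0 0 -4 0.1"

```text
clock: 17.85
ee_pos: [0.562, 0.0956, 0.3385]
eef_rot: [0.001, 0.017, 1.0, -0.0]
ft_force: [1.6, -2.4, 1.1]
finger_gap: 0.235
grip_force: 30.9
```

carry_out --pt "0 0 0 0 0 -4 0.1" --pt "0 0 0 0 0 -4 0.1" --pt "0 0 0 0 0 -4 0.1"

```text
clock: 18.15
ee_pos: [0.562, 0.0959, 0.3385]
eef_rot: [0.001, 0.122, 0.992, 0.0]
ft_force: [0.9, -2.1, 1.0]
finger_gap: 0.235
grip_force: 30.0
```

carry_out --pt "0 0 0 0 0 -4 0.1" --pt "0 0 0 0 0 -4 0.1" --pt "0 0 0 0 0 -4 0.1"

```text
clock: 18.45
ee_pos: [0.5621, 0.0962, 0.3385]
eef_rot: [0.001, 0.226, 0.974, 0.001]
ft_force: [0.2, 0.3, -0.1]
finger_gap: 0.227
grip_force: 29.8
```

carry_out --pt "0 0 0 0 0 -4 0.1" --pt "0 0 0 0 0 -4 0.1" --pt "0 0 0 0 0 -4 0.1"

```text
clock: 18.75
ee_pos: [0.5622, 0.0964, 0.3385]
eef_rot: [0.001, 0.327, 0.945, 0.001]
ft_force: [2.0, 0.0, 0.8]
finger_gap: 0.216
grip_force: 30.0
```

carry_out --pt "0 0 0 0 0 -3 0.1" --pt "0 0 0 0 0 -3 0.1" --pt "0 0 0 0 0 -3 0.1" --pt "0 0 0 0 0 0 0.1" --pt "0 0 0 0 0 0 0.1"

```text
clock: 19.25
ee_pos: [0.5623, 0.0965, 0.3385]
eef_rot: [0.001, 0.398, 0.917, 0.002]
ft_force: [2.9, 4.3, -1.2]
finger_gap: 0.221
grip_force: 30.0
```

Run:
```python
from h import *
o=arm.get_obs(); x=o["eef_rot"]; print(o["ee_pos"],x,2*np.degrees(np.arctan2(x[2],x[1])),o["q"][5],o["clock"],o["ft_force"],o["ft_torque"],o["grip_force"])
p=arm.snapshot("top"); cv2.imwrite("pics/t1.png",cv2.resize(p[140:260,175:355,::-1],None,fx=4.4,fy=4.4,interpolation=cv2.INTER_CUBIC))
```

```text
[0.56234305 0.09651804 0.33850887] [6.29533339e-04 3.98392960e-01 9.17213049e-01 1.69578049e-03] 133.044412509927 -0.6031247919999254 19.25 [ 2.8594785   4.32964336 -1.24764629] [ 0.66611936 -0.73073105  0.02738072] 29.99871764854106
```

carry_out --pt "0 0 0 0 0 0 0.3" --pt "0 0 0 0 0 0 0.45" --pt "0 0 0 0 0 0 0.6" --pt "0 0 0 0 0 0 0.6" --pt "0 0 0 0 0 0 0.6"

```text
clock: 19.8
ee_pos: [0.5616, 0.0955, 0.3381]
eef_rot: [-0.0, 0.399, 0.917, -0.0]
ft_force: [0.7, 0.5, 0.2]
finger_gap: 0.592
grip_force: 0.0
```

carry_out --pt "0 0 10 0 0 0 0.6" --pt "0 0 25 0 0 0 0.6" --pt "0 0 30 0 0 0 0.6" --pt "0 0 0 0 0 0 0.6"

```text
clock: 20.2
ee_pos: [0.5625, 0.0958, 0.4083]
eef_rot: [0.004, 0.399, 0.917, 0.003]
ft_force: [-0.5, -0.6, 0.5]
finger_gap: 0.603
grip_force: 0.0
```

carry_out --pt "-20 -45 10 0 0 0 0.6" --pt "-20 -45 10 0 0 0 0.6" --pt "-20 -45 10 0 0 0 0.6" --pt "-20 -45 0 0 0 0 0.6" --pt "-20 -45 0 0 0 0 0.6"

```text
clock: 20.7
ee_pos: [0.4608, -0.13, 0.4336]
eef_rot: [0.001, 0.398, 0.917, 0.0]
ft_force: [0.9, 0.1, -0.3]
finger_gap: 0.598
grip_force: 0.0
```

carry_out --pt "-20 -45 0 0 0 0 0.6" --pt "-20 -45 0 0 0 0 0.6" --pt "-20 -45 0 0 0 0 0.6" --pt "0 0 0 0 0 0 0.6" --pt "0 0 0 0 0 0 0.6"

```text
clock: 21.2
ee_pos: [0.4014, -0.2644, 0.433]
eef_rot: [-0.0, 0.4, 0.916, 0.0]
ft_force: [0.2, 1.4, 0.4]
finger_gap: 0.599
grip_force: 0.0
```

Run:
```python
from h import *
p=arm.snapshot("top"); cv2.imwrite("pics/t2.png",cv2.resize(p[140:260,175:355,::-1],None,fx=4.4,fy=4.4,interpolation=cv2.INTER_CUBIC))
print(arm.get_obs()["ee_pos"],arm.get_obs()["clock"])
```

```text
[ 0.40196523 -0.26344678  0.43303819] 21.25
```

View pics/t2.png

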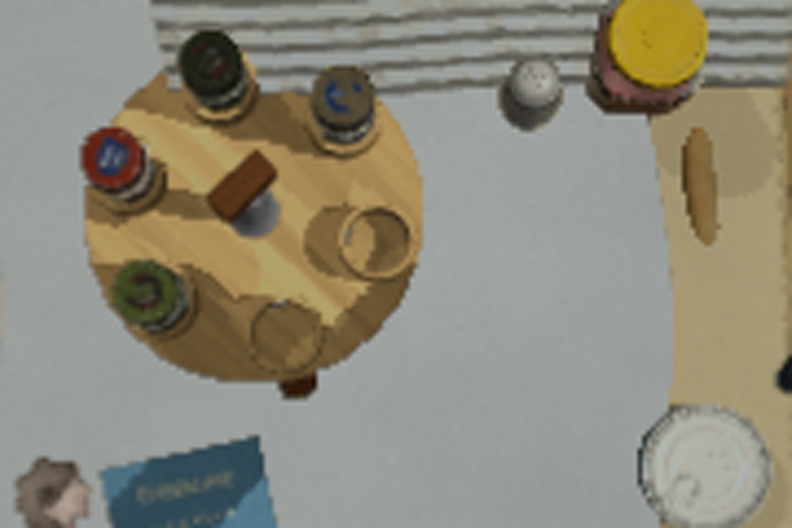

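Run:
```python
from h import *
c=arm.calibration("top")
g=lambda u,v,z: onz(c,(175+(u+.5)/4.4-.5,140+(v+.5)/4.4-.5),z)
z=np.array([complex(*q) for q in(g(288,337,.07),g(376,243,.07),g(343,96,.141),g(212,61,.141),g(113,157,.141),g(148,291,.141))])
A=np.c_[np.ones(6),np.exp(1j*np.pi/3*np.arange(6))]; s=np.linalg.lstsq(A,z,rcond=None)[0]
print(s[0],abs(s[1]),np.degrees(np.angle(s[1])),abs(A@s-z)*1e3)
for u,v,h in((298,388,.02),(298,388,.03),(298,380,.03)):
    d=complex(*g(u,v,h))-complex(.5618,.0957); print(abs(d),np.degrees(np.angle(d)))
```

```text
(0.5620130472801765+0.09546859158771365j) 0.08562620574978935 -166.54119395464366 [2.45164489 1.96636104 1.28039324 0.60093077 0.83899935 0.9741821 ]
0.12000893655009068 -167.43695969998765
0.12026700059410532 -167.3252097595807
0.1150783788459352 -166.6830222500412
```

```bash
python3 -c "
from workcell import arm
print(arm.job_done())"
```

```text
the job is handed in; nothing more can be done
None
```

The jar stands fully home on the floor of the loading cup and is released. I then turned the rack one click clockwise, and it rests within about 1° of that click's centre. Everything else is where it was, and I handed the job in after about 21 s of robot time.

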